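# Seat a honing rod in its clamp stand

## Task

Set up the knife-honing stand: take the thick six-sided rod out of the wooden block and push it down into the stand's six-sided socket until it is fully home on the cushioned stop inside, firmly but without forcing it, then swing the stand's lever all the way shut so that the rod is clamped. The stop is set to a different depth each time, so feel for it; leave the round rod in the block and the other things where they are.

Things in the scene. Friction and masses are not known exactly. Their poses are not given: they have to be found in the camera images.
- hex_rod: Thick steel honing rod of six-sided section, 18 mm across the flats (20.8 mm over the corners), 160 mm long, 0.10 to 0.15 kg, the top 12 mm black plastic of the same section, foot chamfered over 4.5 mm. It stands upright in one of the two holes of the wooden block. Origin: centre of its foot; z up along the rod; flats face its x axis and every 60 degrees from it.
- round_rod: Thinner, shorter round steel rod, 15 mm diameter, 125 mm long, black top, in the other hole of the block. It stays there. Origin: centre of its foot, z up.
- rod_block: Light wooden block 150 x 60 x 60 mm, fixed to the worktop. Two round upright holes 24 mm wide and 48 mm deep (floor 12 mm above the worktop) lie 45 mm either side of its middle along its x axis; which rod is in which hole varies. Origin: centre of its underside, z up.
- stand: Honing stand fixed to the worktop: dark round base, 120 mm diameter, 10 mm thick, and an upright six-sided aluminium sleeve 42 mm across, top 76 mm above the worktop, with the socket down its middle. Flats of the socket face the stand's x axis and every 60 degrees from it; the rod must be turned to match. Origin: centre of the underside, on the socket's axis, z up.
- stand_mouth (a point): Centre of the six-sided socket's mouth, at the sleeve's top; axes as the stand's. Socket 20 mm across flats (1 mm clear each side of the rod); lead-in sloping outward 5 mm on each side over the top 5 mm. With the lever open a sprung jaw in the +x wall, 21 mm below the mouth, drags on the rod with some 1 to 6 N, so it does not sink by its own weight.
- lever (a joint): Clamp lever, a level steel arm turning about the socket's upright axis: 0 = shut, 1.35 rad = fully open; starts open. Seen from above it turns clockwise to shut. Shut, the arm points to the stand's -x; open by q it points q anticlockwise of that. It stays where it is left and takes about 2 to 5 N at the knob, most near the end as the jaw clamps; an end stop holds it at 0.
- lever_knob (a point): Centre of the top of the lever's black knob, an upright round post of 18 mm diameter whose axis lies 108 mm from the socket's axis; it reaches from 44 to 94 mm above the worktop.
- stop_pin (a joint): Light brass feeler pin on the depth stop inside the socket: how far it is pressed down (m). 0 = untouched, 0.006 = flush with the stop, i.e. the rod's foot is on it (rod fully home). It gives with less than 1 N. The stop lies 42 to 56 mm below the mouth; its height is not given and differs each time.
- stop_pad (a joint): Cushion of the depth stop: how far it is squeezed (m), about 6 N per mm. 0.004 (24 N) or more means the stop is being forced.
- mug: Two-tone stoneware mug, 86 x 116 x 94 mm, stands behind the work. Origin: centre of its underside.
- tin: Short food tin, 75 mm diameter, 58 mm high, the one standing nearest to the stand. Origin: centre of its underside.
- salt_shaker: Clear salt shaker with a grey top, 44 mm diameter, 90 mm high, the one standing nearest to the wooden block. Origin: centre of its underside.

How it is judged:
By the outcome, as a careful person would: the job done as asked, in the order asked, and still so for the second after the job is handed in, with the robot touching nothing.
It also fails if it takes over 70 s, if anything falls off the work surface, if the arm or the gripper's body presses on something with over 40 N, if the wrist force passes 120 N, or if a joint passes its speed limit or range.

## Robot

A 6-joint arm with a two-finger parallel gripper is mounted at the origin on a cart in front of the work surface, level with it; the furniture and walls round the work are solid. World frame = base frame: x ahead of the robot, y to its left, z up, the work surface at z = 0. Lengths are in m, angles in rad, forces in N, time in s.
With the tool pointing down it reaches from about 0.375 to 0.9 m from the base axis. Payload 3.1 kg.
Tool frame: the origin (TCP) lies at the very end of the fingers, on their centre line; the grasp point (between the pads) lies behind it (pinch_z is the z of the grasp point in the tool frame, in m); z points along the fingers, y is the line along which they close (so a half turn about z gives the same grasp; the last joint's range is limited). The gripper opens to 87 mm and grips with 3 to 60 N. Pads are 19 mm wide; open, the fingers measure 117 mm over their backs; the gripper's body (75 mm by 190 mm) begins 51 mm behind the grasp point.
Start: joints at [1.135, 0.527, 1.433, -0, 1.181, -0.178], TCP at [0.159, 0.604, 0.223] pointing down, gripper open.
Joint ranges: [-3.08, 3.08], [-0.75, 2.2], [0.22, 2.44], [-1.43, 4.57], [0, 2.65], [-2.85, 2.85]. Speed limits (rad/s): [2.79, 2.79, 3.14, 3.14, 3.14, 3.14].

## Interface

Orientations are given as a unit quaternion [x, y, z, w].
In Python, from plant import observe, read_camera, calibration, close_job, search_frame, outline_of, pinch_z gives the robot as it stands. The module is installed in compiled form; this text tells all that it offers.
- The arm moves only by the tool play_rows, never from a script. Its argument "targets" is a list that holds one entry, the list of rows, each a list of 4 numbers: the shift along the tool's x, y, z in cm, then the turn about the tool's z in rad. A call has 1 to 5 rows; each row shifts and turns the commanded pose from where the row before left it, along the tool's axes as they then stand; what a row does not reach is not made up. A row lasts 1/10 s, in which the tool goes at most 50 mm and 8.59 degrees, less where a joint would pass 70% of its speed; a pose out of reach is approached as far as the arm can. A call is refused whole if a number of a shift passes 5 or a number of a turn 0.15, either way. A call with a gripper value outside its range is refused whole. "claw" is the finger opening in cm, from 0 to 8.7, set as the call begins (left out, the last holds). The fingers move at their own pace and stop on an object; "grip_force" is the grip in N (left out, the last holds). Time passes only in rows, so rows that do not move let the fingers close. It gives the time, the measured TCP pose, the force, the opening and the grip force at its end, in the units of the state.
- observe(): the state, without advancing time (a new reading comes with each control period).
- read_camera(name): name is "scene" or "top"; returns the picture (384x512x3 uint8, blue, green, red); there is no depth.
- calibration(name): a dict with "intrinsics" (3x3 intrinsics, pixels), "eye" and "orientation" of the camera in the world. Camera axes: x right, y down, z forward; pixel columns grow to the right and rows downward; lengths in m; the calibration is good to about 2 mm. A picture is of the moment at which its call begins. calibration takes no time and is no camera call.
- close_job(): hands the job in; it is judged then, once.
Trained networks look in the newest picture that a camera, given by its name, has taken for a name from the list of things; names that differ only in an ending like _2 or _b are one class to them, and where a whole thing is asked for, a point or a joint stands for the part that bears it (a point fixed in the world has none). Each returns a list of dicts, best first, with "confidence" (0 to 1); they miss things now and then, are a little off and sometimes report something else, mostly with a low value. They report only what shows in the picture. A call takes as long as a camera call.
- search_frame(label, camera): "location" ([x, y, z] in m, in the coordinates of the camera as it stood for that picture, good to about 4 mm: the middle of the surface that is visible of it).
- outline_of(label, camera): "region" (384x512 bool, what is visible of it).
The state is a dict: "t": time; "joint_pos": joint angles; "qd": joint speeds; "joint_efforts": joint torques, N m; "ee_pos": TCP position; "ee_rot": TCP orientation; "force": force on the tool from outside, world axes, zero at the start; "moment": the same for the moment, N m; "width": finger opening in m; "grasp_force": force on a finger pad.
Only numpy, scipy, OpenCV 4.12 (cv2) and the standard library are available. Lean on these libraries where they do the work, as an engineer would, in place of code of your own. Each camera call takes 0.05 s, during which the arm holds its last target. There are 200 camera calls.

## Working session

There is one attempt and no reset: what is moved stays moved. The work goes in short steps, Python scripts to look and compute and a tool call to move; the robot and the scene stay as the last step left them, time stands still between calls to the robot, and variables do not carry over. Pictures are saved under pics/ and viewed, at most 10 in all, crops included, and the job is handed in when it is done.

Besides the shell and the picture viewer there is one more tool, called after ">>>" as name(argument=value, ...), one argument or row to a line, values as JSON. play_rows: Moves the arm, as the interface text tells. Its arguments: {"type":"object","properties":{"targets":{"type":"array"},"claw":{"type":"number"},"grip_force":{"type":"number"}},"required":["targets"]}

```bash
mkdir -p pics; cat > h.py <<'E'
import numpy as np, cv2
from scipy.spatial.transform import Rotation as R
from plant import *
def cal(c):
    k=calibration(c); K=np.array(k["intrinsics"]); o=np.array(k["orientation"]); e=np.array(k["eye"])
    M=o if o.shape==(3,3) else R.from_quat(o).as_matrix()
    return K,M,e
def w(c,p):
    K,M,e=cal(c); return M@np.array(p)+e
def ray(c,u,v,z):
    K,M,e=cal(c); d=M@np.linalg.inv(K)@np.array([u,v,1.]); return e+d*(z-e[2])/d[2]
def px(c,p):
    K,M,e=cal(c); q=K@(M.T@(np.array(p)-e)); return q[:2]/q[2]
E
python3 - <<'E'
from h import *
print(pinch_z if not callable(pinch_z) else pinch_z(), observe())
for c in ["scene","top"]:
    im=read_camera(c); cv2.imwrite(f"pics/{c}0.png",im)
    K,M,e=cal(c); print(c,K.tolist(),e,M.round(3).tolist())
    for l in ["hex_rod","round_rod","rod_block","stand","lever_knob","tin","salt_shaker"]:
        for d in search_frame(l,c)[:2]: print(c,l,round(d["confidence"],2),w(c,d["location"]).round(4))
E
```

```text
-0.0187 {'t': 0.0, 'joint_pos': array([ 1.13449866e+00,  5.28484465e-01,  1.43389454e+00, -1.24845235e-05,
        1.18136067e+00, -1.78492382e-01]), 'qd': array([ 3.67325015e-05, -1.54091665e-03, -1.24747219e-03,  1.01301469e-03,
       -1.00214142e-03, -2.08697817e-03]), 'joint_efforts': array([ 3.81159100e-05, -4.40038168e+01, -1.76594245e+01,  6.32615970e-02,
        5.82305412e-02, -1.61046210e-04]), 'ee_pos': array([0.15901039, 0.60368926, 0.22156284]), 'ee_rot': array([ 1.28543538e-01,  9.91703285e-01, -1.02493789e-03, -3.19318146e-04]), 'force': array([ 0.20052463, -1.07128637, -0.51197529]), 'moment': array([ 0.01285395, -0.00873353, -0.00882806]), 'grasp_force': 0.0, 'width': 0.08727249598244784}
scene [[361.1103043738066, 0.0, 259.7361169662745], [0.0, 361.1103043738066, 186.96485242546953], [0.0, 0.0, 1.0]] [ 0.1738714  -0.67705372  0.63665381] [[0.751, -0.42, 0.51], [-0.66, -0.469, 0.587], [-0.007, -0.777, -0.63]]
scene hex_rod 0.63 [ 0.5514 -0.3499  0.1244]
scene round_rod 0.55 [ 0.465  -0.3392  0.1035]
scene round_rod 0.52 [ 0.6887 -0.3748  0.0539]
scene rod_block 0.66 [ 0.4987 -0.3548  0.062 ]
scene stand 0.71 [ 0.5425 -0.0329  0.0255]
scene lever_knob 0.53 [ 0.5209 -0.0494  0.0589]
scene tin 0.81 [ 0.7441 -0.21    0.0525]
scene salt_shaker 0.74 [ 0.6909 -0.3752  0.0534]
top [[368.02525840150133, 0.0, 253.17728702143887], [0.0, 368.02525840150133, 190.97777407848], [0.0, 0.0, 1.0]] [ 0.4265449  -0.17096023  0.97507262] [[-0.017, -0.978, 0.209], [-1.0, 0.016, -0.008], [0.005, -0.209, -0.978]]
top hex_rod 0.66 [ 0.5472 -0.0231  0.0126]
top hex_rod 0.61 [ 0.5528 -0.346   0.151 ]
top round_rod 0.27 [ 0.7589 -0.2002  0.062 ]
top rod_block 0.92 [ 0.5078 -0.3286  0.0628]
top rod_block 0.24 [ 0.5294 -0.0402  0.0565]
top stand 0.65 [ 0.5519 -0.0217  0.0107]
top lever_knob 0.89 [ 0.5297 -0.0425  0.0586]
top tin 0.69 [ 0.7566 -0.2026  0.059 ]
top salt_shaker 0.69 [ 0.6989 -0.3611  0.0704]
```

```bash
python3 - <<'E'
from h import *
a=cv2.imread("pics/scene0.png")[60:360,60:460]; b=cv2.imread("pics/top0.png")
cv2.imwrite("pics/a.png",cv2.resize(a,(800,600),interpolation=cv2.INTER_CUBIC))
cv2.imwrite("pics/b.png",cv2.resize(b,(800,600),interpolation=cv2.INTER_CUBIC))
E
```

```text
(no output)
```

View pics/a.png

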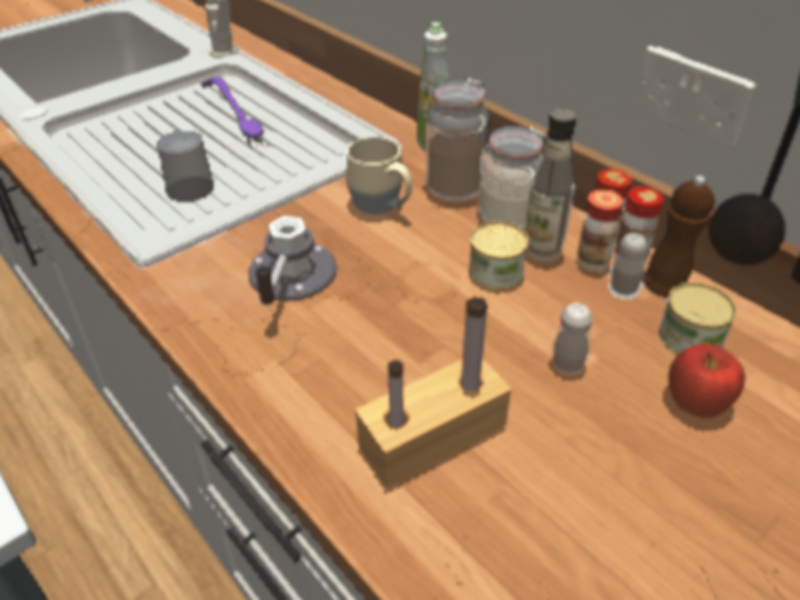

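View pics/b.png

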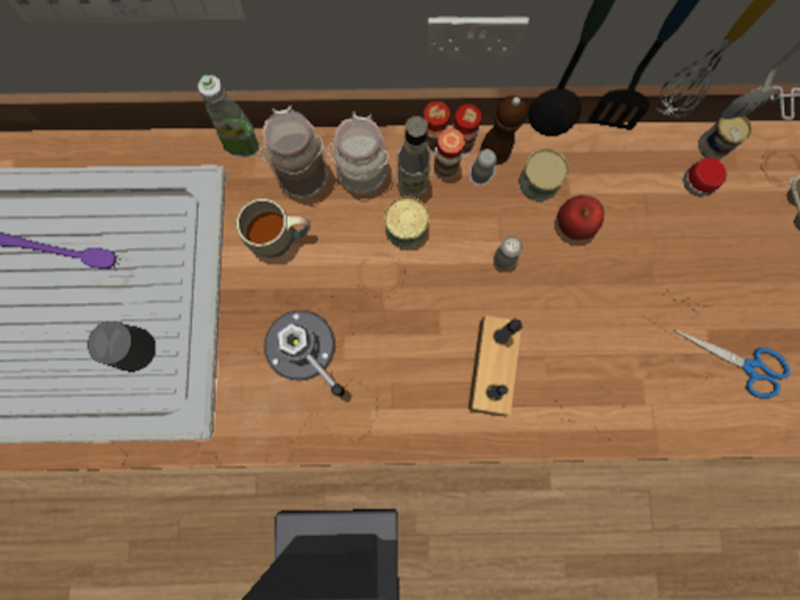

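```bash
python3 - <<'E'
from h import *
a=cv2.imread("pics/scene0.png"); b=cv2.imread("pics/top0.png")
def cr(im,u,v): 
    c=cv2.resize(im[v:v+50,u:u+66],(396,300),interpolation=cv2.INTER_CUBIC)
    for i in range(0,66,10): cv2.putText(c,str(u+i),(i*6,8),0,.3,(0,255,0)); cv2.line(c,(i*6,8),(i*6,14),(0,255,0))
    for i in range(0,50,10): cv2.putText(c,str(v+i),(0,i*6+4),0,.3,(0,255,0)); cv2.line(c,(20,i*6),(26,i*6),(0,255,0))
    return c
m=np.vstack([np.hstack([cr(b,167,200),cr(b,292,200)]),np.hstack([cr(a,175,165),cr(a,263,205)])])
cv2.imwrite("pics/m.png",m)
E
```

```text
(no output)
```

View pics/m.png

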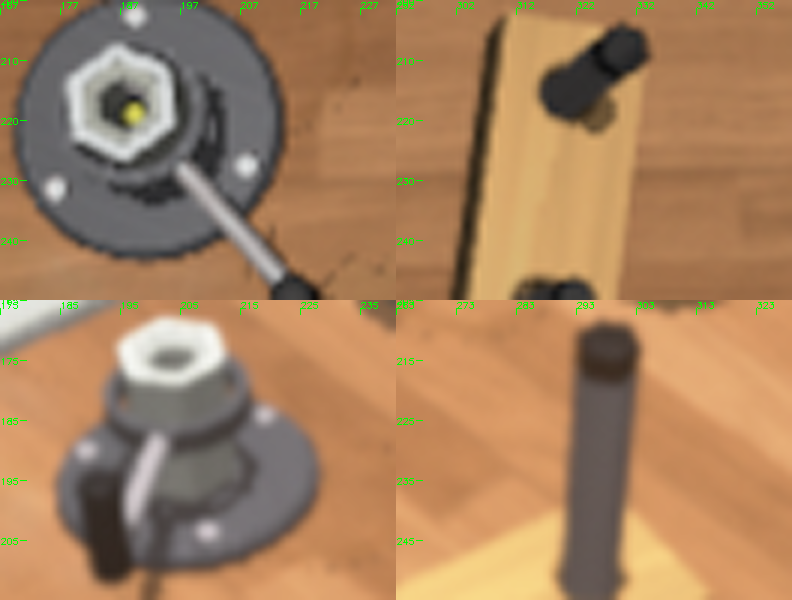

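```bash
python3 - <<'E'
from h import *
def tri(t,s):
    A=[];B=[]
    for c,(u,v) in (("top",t),("scene",s)):
        K,M,e=cal(c); d=M@np.linalg.inv(K)@np.array([u,v,1.]); d/=np.linalg.norm(d); P=np.eye(3)-np.outer(d,d); A.append(P);B.append(P@e)
    return np.linalg.lstsq(np.vstack(A),np.hstack(B),rcond=None)[0]
m_t=ray("top",187.2,217,.076);m_s=ray("scene",203.5,173.5,.076)
print("mouth",m_t,m_s,tri((187.2,217),(203.5,173.5)))
print("rodtop",ray("top",330.5,208.2,.172),ray("scene",298.2,211.7,.172),tri((330.5,208.2),(298.2,211.7)))
kt=ray("top",216.3,250.2,.094);ks=ray("scene",191.7,195,.094)
print("knob",kt,ks)
for n,k,m in(("t",kt,m_t),("s",ks,m_s)):
    d=(k-m)[:2]; print(np.hypot(*d),np.degrees(np.arctan2(d[1],d[0])), "stand yaw",np.degrees(np.arctan2(d[1],d[0])-np.pi-1.35)%360)
# rim hexagon yaw mod 60 by thresholding
b=cv2.imread("pics/top0.png")
for u,v in [(118,44),(170,70),(176,128),(124,160),(76,136),(66,80)]:
    p=ray("top",167+u/6,200+v/6,.076)-m_t; print(np.hypot(*p[:2]).round(4),(np.degrees(np.arctan2(p[1],p[0]))%60).round(1))
# lever rod line in top: (182,166)->(276,272), at z~.05
p=ray("top",167+182/6,200+166/6,.05);q=ray("top",167+276/6,200+272/6,.05);d=q-p;print("arm",np.degrees(np.arctan2(d[1],d[0])),p,q)
for u,v in [(135,14),(247,165),(55,188)]: print("screw",ray("top",167+u/6,200+v/6,.01))
o=observe();print(R.from_quat(o["ee_rot"]).as_matrix().round(3))
E
```

```text
mouth [ 0.55546436 -0.01512598  0.076     ] [ 0.55568824 -0.01602484  0.076     ] [ 0.55582888 -0.01516194  0.07537821]
rodtop [ 0.55604934 -0.34795451  0.172     ] [ 0.55511201 -0.3480063   0.172     ] [ 0.55582503 -0.34783221  0.17156205]
knob [ 0.47259098 -0.08860841  0.094     ] [ 0.47543747 -0.08821706  0.094     ]
0.11075948775958569 -138.43713552544122 stand yaw 324.2135621318977
0.10794398300877274 -138.02599567884877 stand yaw 324.62470197849007
0.0242 4.3
0.0236 3.2
0.0252 3.9
0.0239 3.9
0.0227 7.0
0.0247 7.4
arm -138.46321747948073 [ 0.53173516 -0.03662209  0.05      ] [ 0.48701441 -0.07623888  0.05      ]
screw [ 0.60416739 -0.00901196  0.01      ]
screw [ 0.53624574 -0.05921261  0.01      ]
screw [0.5275983  0.02440597 0.01      ]
[[-0.967  0.255  0.   ]
 [ 0.255  0.967 -0.   ]
 [-0.    -0.    -1.   ]]
```

```bash
python3 - <<'E'
from h import *
from scipy.optimize import minimize
def hexp(c,x,y,yaw,af,z):
    a=yaw+np.radians(30+60*np.arange(6)); r=af/np.sqrt(3)
    return np.array([px(c,[x+r*np.cos(t),y+r*np.sin(t),z]) for t in a])
for c,box in(("top",(172,202,204,234)),("scene",(185,160,225,185))):
    g=cv2.imread(f"pics/{c}0.png")[box[1]:box[3],box[0]:box[2]].astype(float).min(2)
    S=8; G=cv2.resize(g,None,fx=S,fy=S,interpolation=cv2.INTER_CUBIC); G=cv2.GaussianBlur(G,(0,0),3)
    best=[]
    def cost(p,inner=True):
        P=lambda af,z:np.round(((hexp(c,p[0],p[1],p[2],af,z)-[box[0],box[1]]+.5)*S-.5)*16).astype(int)
        m=np.zeros(G.shape,np.uint8); cv2.fillPoly(m,[P(.042,.076)],255,cv2.LINE_AA,4)
        h=np.zeros(G.shape,np.uint8); cv2.fillPoly(h,[P(.030,.076)],255,cv2.LINE_AA,4)
        ring=(m>0)&(h==0); d=cv2.dilate(m,np.ones((33,33)))>0; out=d&(m==0)
        return -(G[ring].mean()-G[out].mean())/100+ G[ring].std()/100
    for y0 in np.radians(np.arange(0,60,5)):
        r=minimize(cost,[.5557,-.0155,y0],method="Nelder-Mead",options=dict(initial_simplex=[[.5557,-.0155,y0],[.5587,-.0155,y0],[.5557,-.0125,y0],[.5557,-.0155,y0+.15]]))
        best.append((r.fun,*r.x[:2],np.degrees(r.x[2])%60))
    for q in sorted(best)[:4]: print(c,np.round(q,4))
    for yy in range(0,60,6): print(yy,round(cost([best[0][1],best[0][2],np.radians(yy)]),3),end=" ")
    print()
E
```

```text
Traceback (most recent call last):
  File "h.py", line 13, in px
    K,M,e=cal(c); q=K@(M.T@(np.array(p)-e)); return q[:2]/q[2]
          ~~~^^^
  File "h.py", line 5, in cal
    k=calibration(c); K=np.array(k["intrinsics"]); o=np.array(k["orientation"]); e=np.array(k["eye"])
ValueError: time passes only in moves, steps and waits
```

```bash
sed -i 's/^def cal/import functools\n@functools.lru_cache\ndef cal/' h.py; cat > fit.py <<'E'
from h import *
from scipy.optimize import minimize
def hexp(c,x,y,yaw,af,z):
    a=yaw+np.radians(30+60*np.arange(6)); r=af/np.sqrt(3)
    return np.array([px(c,[x+r*np.cos(t),y+r*np.sin(t),z]) for t in a])
for c,box in(("top",(172,202,204,234)),("scene",(185,160,225,185))):
    g=cv2.imread(f"pics/{c}0.png")[box[1]:box[3],box[0]:box[2]].astype(float).min(2)
    S=8; G=cv2.resize(g,None,fx=S,fy=S,interpolation=cv2.INTER_CUBIC); G=cv2.GaussianBlur(G,(0,0),3)
    best=[]
    def cost(p):
        P=lambda af,z:np.round(((hexp(c,p[0],p[1],p[2],af,z)-[box[0],box[1]]+.5)*S-.5)*16).astype(int)
        m=np.zeros(G.shape,np.uint8); cv2.fillPoly(m,[P(.042,.076)],255,cv2.LINE_AA,4)
        h=np.zeros(G.shape,np.uint8); cv2.fillPoly(h,[P(.030,.076)],255,cv2.LINE_AA,4)
        ring=(m>0)&(h==0); d=cv2.dilate(m,np.ones((33,33)))>0; out=d&(m==0)
        if ring.sum()<50 or out.sum()<50: return 9
        return -(G[ring].mean()-G[out].mean())/100+ G[ring].std()/100
    for y0 in np.radians(np.arange(0,60,10)):
        r=minimize(cost,[.5557,-.0155,y0],method="Nelder-Mead",options=dict(maxiter=80,initial_simplex=[[.5557,-.0155,y0],[.5587,-.0155,y0],[.5557,-.0125,y0],[.5557,-.0155,y0+.15]]))
        best.append((r.fun,*r.x[:2],np.degrees(r.x[2])%60))
    best.sort()
    for q in best[:3]: print(c,np.round(q,4))
    for yy in range(0,60,6): print(yy,round(cost([best[0][1],best[0][2],np.radians(yy)]),3),end=" ")
    print()
E
python3 fit.py
```

```text
top [-7.53300e-01  5.56800e-01 -1.35000e-02  3.59298e+01]
top [-7.50900e-01  5.56700e-01 -1.36000e-02  3.75782e+01]
top [-7.50500e-01  5.56800e-01 -1.35000e-02  3.67441e+01]
0 -0.455 6 -0.442 12 -0.462 18 -0.523 24 -0.613 30 -0.701 36 -0.743 42 -0.699 48 -0.603 54 -0.513 
scene [-7.67400e-01  5.55900e-01 -1.37000e-02  3.72861e+01]
scene [-7.66700e-01  5.56000e-01 -1.37000e-02  3.67329e+01]
scene [-7.66500e-01  5.56000e-01 -1.36000e-02  3.71231e+01]
0 -0.659 6 -0.652 12 -0.664 18 -0.685 24 -0.716 30 -0.745 36 -0.763 42 -0.749 48 -0.719 54 -0.684
```

```bash
cat > go.py <<'E'
# usage: go.py yawdeg x y z [x y z ...]; rows along waypoints, 5 per line
import sys; from h import *
v=list(map(float,sys.argv[1:])); o=observe(); M=R.from_quat(o["ee_rot"]).as_matrix()
p=np.array(o["ee_pos"]); y=np.arctan2(M[1,1],M[0,1])
print("t",round(o["t"],2),"pos",p.round(4),"ydir",np.degrees(y).round(2),"F",np.round(o["force"],1),"w",round(o["width"],4),"tilt",M[2].round(3))
dy=(np.radians(v[0])-y+np.pi)%(2*np.pi)-np.pi
pts=[]
for W in np.array(v[1:]).reshape(-1,3):
    n=max(1,int(np.ceil(np.linalg.norm(W-p)/.048))); pts+=[p+(W-p)*(i+1)/n for i in range(n)]; p=W
q=np.array(o["ee_pos"]); rows=[]
left=dy
for P in pts:
    t=np.clip(left,-.145,.145); left-=t
    X=np.array([np.sin(y),-np.cos(y),0]);Y=np.array([np.cos(y),np.sin(y),0]); d=(P-q)*100
    rows.append([round(d@X,2),round(d@Y,2),round(-d[2],2),round(-t,3)]); y+=t;q=P
while abs(left)>.01: t=np.clip(left,-.145,.145);left-=t;rows.append([0,0,0,round(-t,3)])
for i in range(0,len(rows),5): print(rows[i:i+5])
E
python3 go.py -23.5 0.42 0.25 .25 0.557 -.347 .25 
```

```text
t 0.8 pos [0.1593 0.6043 0.2226] ydir 75.23 F [ 0.1  0.4 -0.1] w 0.0872 tilt [-0. -0. -1.]
[[np.float64(3.42), np.float64(-2.76), np.float64(-0.27), np.float64(0.145)], [np.float64(3.79), np.float64(-2.24), np.float64(-0.27), np.float64(0.145)], [np.float64(4.07), np.float64(-1.67), np.float64(-0.27), np.float64(0.145)], [np.float64(4.27), np.float64(-1.06), np.float64(-0.27), np.float64(0.145)], [np.float64(4.38), np.float64(-0.43), np.float64(-0.27), np.float64(0.145)]]
[[np.float64(4.39), np.float64(0.2), np.float64(-0.27), np.float64(0.145)], [np.float64(4.32), np.float64(0.84), np.float64(-0.27), np.float64(0.145)], [np.float64(4.15), np.float64(1.45), np.float64(-0.27), np.float64(0.145)], [np.float64(3.9), np.float64(2.04), np.float64(-0.27), np.float64(0.145)], [np.float64(3.56), np.float64(2.58), np.float64(-0.27), np.float64(0.145)]]
[[np.float64(4.41), np.float64(1.67), np.float64(-0.0), np.float64(0.145)], [np.float64(4.12), np.float64(2.29), np.float64(-0.0), np.float64(0.128)], [np.float64(3.79), np.float64(2.8), np.float64(-0.0), np.float64(-0.0)], [np.float64(3.79), np.float64(2.8), np.float64(-0.0), np.float64(-0.0)], [np.float64(3.79), np.float64(2.8), np.float64(-0.0), np.float64(-0.0)]]
[[np.float64(3.79), np.float64(2.8), np.float64(-0.0), np.float64(-0.0)], [np.float64(3.79), np.float64(2.8), np.float64(-0.0), np.float64(-0.0)], [np.float64(3.79), np.float64(2.8), np.float64(-0.0), np.float64(-0.0)], [np.float64(3.79), np.float64(2.8), np.float64(-0.0), np.float64(-0.0)], [np.float64(3.79), np.float64(2.8), np.float64(-0.0), np.float64(-0.0)]]
[[np.float64(3.79), np.float64(2.8), np.float64(-0.0), np.float64(-0.0)], [np.float64(3.79), np.float64(2.8), np.float64(-0.0), np.float64(-0.0)], [np.float64(3.79), np.float64(2.8), np.float64(-0.0), np.float64(-0.0)]]
```

>>> play_rows(
  targets=[
    [[3.4,-2.8,-0.3,0.145],[3.8,-2.2,-0.3,0.145],[4.1,-1.7,-0.3,0.145],[4.3,-1.1,-0.3,0.145],[4.4,-0.4,-0.3,0.145]],
  ],
  claw=8.7,
)

```text
t: 1.3
ee_pos: [-0.0429, 0.6352, 0.2381]
ee_rot: [0.474, 0.881, -0.001, 0.0]
force: [0.4, 1.7, -0.0]
width: 0.0871
grasp_force: 0.0
```

>>> play_rows(
  targets=[
    [[4.4,0.2,-0.3,0.145],[4.3,0.8,-0.3,0.145],[4.1,1.4,-0.3,0.145],[3.9,2.0,-0.3,0.145],[3.6,2.6,-0.3,0.145]],
  ],
)

```text
t: 1.8
ee_pos: [-0.0363, 0.839, 0.2524]
ee_rot: [0.754, 0.657, -0.0, -0.001]
force: [0.1, 0.7, -0.4]
width: 0.0872
grasp_force: 0.0
```

```bash
sed -i 's/rows\[i:i+5\])/str(rows[i:i+5]).replace("np.float64",""))/' go.py; python3 go.py -23.5 0.557 -.347 .25 
```

```text
t 1.8 pos [-0.0363  0.839   0.2524] ydir -7.91 F [ 0.1  0.7 -0.4] w 0.0872 tilt [ 0.    -0.001 -1.   ]
[[(3.9), (2.68), (0.01), (0.145)], [(3.48), (3.22), (0.01), (0.127)], [(3.04), (3.63), (0.01), (-0.0)], [(3.04), (3.63), (0.01), (-0.0)], [(3.04), (3.63), (0.01), (-0.0)]]
[[(3.04), (3.63), (0.01), (-0.0)], [(3.04), (3.63), (0.01), (-0.0)], [(3.04), (3.63), (0.01), (-0.0)], [(3.04), (3.63), (0.01), (-0.0)], [(3.04), (3.63), (0.01), (-0.0)]]
[[(3.04), (3.63), (0.01), (-0.0)], [(3.04), (3.63), (0.01), (-0.0)], [(3.04), (3.63), (0.01), (-0.0)], [(3.04), (3.63), (0.01), (-0.0)], [(3.04), (3.63), (0.01), (-0.0)]]
[[(3.04), (3.63), (0.01), (-0.0)], [(3.04), (3.63), (0.01), (-0.0)], [(3.04), (3.63), (0.01), (-0.0)], [(3.04), (3.63), (0.01), (-0.0)], [(3.04), (3.63), (0.01), (-0.0)]]
[[(3.04), (3.63), (0.01), (-0.0)], [(3.04), (3.63), (0.01), (-0.0)], [(3.04), (3.63), (0.01), (-0.0)], [(3.04), (3.63), (0.01), (-0.0)], [(3.04), (3.63), (0.01), (-0.0)]]
[[(3.04), (3.63), (0.01), (-0.0)], [(3.04), (3.63), (0.01), (-0.0)], [(3.04), (3.63), (0.01), (-0.0)]]
```

```bash
sed -i 's/X=np.array(\[np.sin(y),-np.cos(y),0\])/X=np.array([-np.sin(y),np.cos(y),0])/' go.py; python3 go.py -23.5 .1 .64 .25 .42 .25 .25 0.557 -.347 .25 
```

```text
t 1.8 pos [-0.0363  0.839   0.2524] ydir -7.91 F [ 0.1  0.7 -0.4] w 0.0872 tilt [ 0.    -0.001 -1.   ]
[[(-2.97), (2.71), (0.04), (0.145)], [(-2.55), (3.11), (0.04), (0.127)], [(-2.14), (3.41), (0.04), (-0.0)], [(-2.14), (3.41), (0.04), (-0.0)], [(-2.14), (3.41), (0.04), (-0.0)]]
[[(-2.14), (3.41), (0.04), (-0.0)], [(-2.09), (4.08), (-0.0), (-0.0)], [(-2.09), (4.08), (-0.0), (-0.0)], [(-2.09), (4.08), (-0.0), (-0.0)], [(-2.09), (4.08), (-0.0), (-0.0)]]
[[(-2.09), (4.08), (-0.0), (-0.0)], [(-2.09), (4.08), (-0.0), (-0.0)], [(-2.09), (4.08), (-0.0), (-0.0)], [(-2.09), (4.08), (-0.0), (-0.0)], [(-2.09), (4.08), (-0.0), (-0.0)]]
[[(-2.09), (4.08), (-0.0), (-0.0)], [(-2.09), (4.08), (-0.0), (-0.0)], [(-3.79), (2.8), (-0.0), (-0.0)], [(-3.79), (2.8), (-0.0), (-0.0)], [(-3.79), (2.8), (-0.0), (-0.0)]]
[[(-3.79), (2.8), (-0.0), (-0.0)], [(-3.79), (2.8), (-0.0), (-0.0)], [(-3.79), (2.8), (-0.0), (-0.0)], [(-3.79), (2.8), (-0.0), (-0.0)], [(-3.79), (2.8), (-0.0), (-0.0)]]
[[(-3.79), (2.8), (-0.0), (-0.0)], [(-3.79), (2.8), (-0.0), (-0.0)], [(-3.79), (2.8), (-0.0), (-0.0)], [(-3.79), (2.8), (-0.0), (-0.0)], [(-3.79), (2.8), (-0.0), (-0.0)]]
```

>>> play_rows(
  targets=[
    [[-3.0,2.7,0,0.145],[-2.6,3.1,0,0.127],[-2.1,3.4,0,0],[-2.1,3.4,0,0],[-2.1,3.4,0,0]],
  ],
)

```text
t: 2.3
ee_pos: [0.081, 0.6708, 0.2522]
ee_rot: [0.836, 0.549, -0.0, 0.0]
force: [0.4, 0.5, -0.0]
width: 0.087
grasp_force: 0.0
```

>>> play_rows(
  targets=[
    [[-2.1,3.4,0,0],[-2.1,4.1,0,0],[-2.1,4.1,0,0],[-2.1,4.1,0,0],[-2.1,4.1,0,0]],
  ],
)

```text
t: 2.8
ee_pos: [0.2212, 0.4958, 0.2528]
ee_rot: [0.836, 0.549, 0.0, -0.0]
force: [0.6, 0.6, 0.5]
width: 0.0866
grasp_force: 0.0
```

>>> play_rows(
  targets=[
    [[-2.1,4.1,0,0],[-2.1,4.1,0,0],[-2.1,4.1,0,0],[-2.1,4.1,0,0],[-2.1,4.1,0,0]],
  ],
)

```text
t: 3.3
ee_pos: [0.3678, 0.3181, 0.2529]
ee_rot: [0.836, 0.549, 0.0, 0.0]
force: [0.3, 1.1, 0.5]
width: 0.0868
grasp_force: 0.0
```

>>> play_rows(
  targets=[
    [[-2.1,4.1,0,0],[-2.1,4.1,0,0],[-3.8,2.8,0,0],[-3.8,2.8,0,0],[-3.8,2.8,0,0]],
  ],
)

```text
t: 3.8
ee_pos: [0.4577, 0.1086, 0.2527]
ee_rot: [0.836, 0.549, 0.0, 0.0]
force: [0.1, 0.5, -1.0]
width: 0.0871
grasp_force: 0.0
```

>>> play_rows(
  targets=[
    [[-3.8,2.8,0,0],[-3.8,2.8,0,0],[-3.8,2.8,0,0],[-3.8,2.8,0,0],[-3.8,2.8,0,0]],
  ],
)

```text
t: 4.3
ee_pos: [0.5106, -0.1215, 0.2528]
ee_rot: [0.836, 0.549, 0.0, 0.0]
force: [1.1, 0.6, -0.3]
width: 0.0868
grasp_force: 0.0
```

```bash
python3 go.py -23.5 0.557 -.347 .25
```

```text
t 4.3 pos [ 0.5106 -0.1215  0.2528] ydir -23.4 F [ 1.1  0.6 -0.3] w 0.0868 tilt [ 0.     0.001 -1.   ]
[[(-3.77), (2.64), (0.06), (0.002)], [(-3.77), (2.65), (0.06), (-0.0)], [(-3.77), (2.65), (0.06), (-0.0)], [(-3.77), (2.65), (0.06), (-0.0)], [(-3.77), (2.65), (0.06), (-0.0)]]
```

>>> play_rows(
  targets=[
    [[-3.7,2.6,0,0],[-3.7,2.6,0,0],[-3.7,2.6,0,0],[-3.6,2.6,0,0],[-3.6,2.6,0,0]],
  ],
)

```text
t: 4.8
ee_pos: [0.5572, -0.341, 0.2526]
ee_rot: [0.836, 0.549, 0.0, 0.0]
force: [0.7, -0.0, 0.3]
width: 0.087
grasp_force: 0.0
```

>>> play_rows(
  targets=[
    [[0,0,0,0],[0,0,0,0]],
  ],
)

```text
t: 5.0
ee_pos: [0.5567, -0.3398, 0.2519]
ee_rot: [0.836, 0.548, 0.0, -0.001]
force: [-0.8, 0.1, 0.5]
width: 0.087
grasp_force: 0.0
```

```bash
python3 go.py -23.5 0.5565 -.347 .25
```

```text
t 5.0 pos [ 0.5567 -0.3398  0.2519] ydir -23.48 F [-0.8  0.1  0.5] w 0.087 tilt [ 0.001 -0.001 -1.   ]
[[(-0.67), (0.27), (0.19), (0.0)]]
```

>>> play_rows(
  targets=[
    [[-0.7,0.3,0.4,0],[0,0,3.5,0],[0,0,4,0],[0,0,4,0],[0,0,1.5,0]],
  ],
)

```text
t: 5.5
ee_pos: [0.5547, -0.3433, 0.1146]
ee_rot: [0.835, 0.55, -0.001, -0.004]
force: [-0.6, 0.9, -0.7]
width: 0.0871
grasp_force: 0.0
```

>>> play_rows(
  targets=[
    [[0,0,0,0],[0,0,0,0],[0,0,0,0],[0,0,0,0],[0,0,0,0]],
  ],
  claw=0,
  grip_force=15,
)

```text
t: 6.0
ee_pos: [0.5577, -0.3473, 0.1201]
ee_rot: [0.836, 0.549, 0.0, 0.001]
force: [0.5, -0.2, -0.7]
width: 0.0546
grasp_force: 0.0
```

>>> play_rows(
  targets=[
    [[0,0,0,0],[0,0,0,0],[0,0,0,0],[0,0,0,0],[0,0,0,0]],
  ],
)

```text
t: 6.5
ee_pos: [0.5571, -0.3467, 0.1184]
ee_rot: [0.836, 0.549, 0.0, -0.0]
force: [-0.2, 0.8, 0.9]
width: 0.0182
grasp_force: 15.0
```

```bash
python3 go.py -23.5 0.5565 -.347 .118; python3 -c "
from h import *
a=read_camera('scene');cv2.imwrite('pics/s1.png',a)
o=observe();print(o['width'],o['grasp_force'],o['moment'])
cv2.imwrite('pics/s1c.png',cv2.resize(a[170:300,220:380],(800,600),interpolation=cv2.INTER_CUBIC))"
```

```text
t 6.5 pos [ 0.5571 -0.3467  0.1184] ydir -23.38 F [-0.2  0.8  0.9] w 0.0182 tilt [ 0.  0. -1.]
[[(-0.05), (-0.04), (0.04), (0.002)]]
0.018025831842741882 14.998970565279706 [-0.08550631 -0.00971128  0.00419356]
```

View pics/s1c.png

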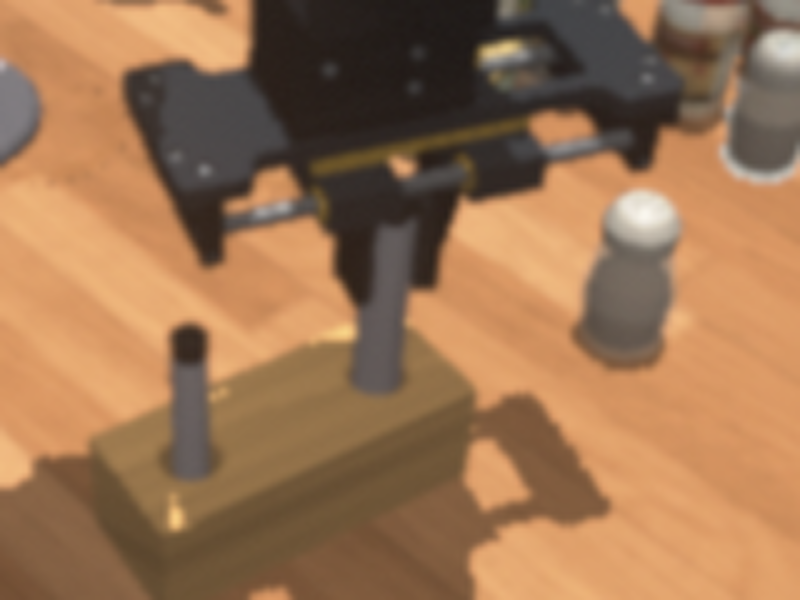

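>>> play_rows(
  targets=[
    [[0,0,-0.5,0],[0,0,-2,0],[0,0,-3,0],[0,0,-3,0],[0,0,-2.5,0]],
  ],
  grip_force=35,
)

```text
t: 7.05
ee_pos: [0.5571, -0.3467, 0.2302]
ee_rot: [0.836, 0.549, 0.0, 0.0]
force: [-0.2, 1.0, -0.8]
width: 0.0176
grasp_force: 35.0
```

```bash
python3 go.py -23.5 0.5563 -.0137 .228
```

```text
t 7.05 pos [ 0.5571 -0.3467  0.2302] ydir -23.38 F [-0.2  1.  -0.8] w 0.0176 tilt [-0.     0.001 -1.   ]
[[(4.36), (-1.9), (0.03), (0.002)], [(4.36), (-1.91), (0.03), (-0.0)], [(4.36), (-1.91), (0.03), (-0.0)], [(4.36), (-1.91), (0.03), (-0.0)], [(4.36), (-1.91), (0.03), (-0.0)]]
[[(4.36), (-1.91), (0.03), (-0.0)], [(4.36), (-1.91), (0.03), (-0.0)]]
```

>>> play_rows(
  targets=[
    [[2.4,-1.0,0,0],[3.7,-1.6,0,0],[3.7,-1.6,0,0],[3.7,-1.6,0,0],[3.7,-1.6,0,0]],
  ],
)

```text
t: 7.55
ee_pos: [0.557, -0.1579, 0.2287]
ee_rot: [0.836, 0.549, 0.0, -0.0]
force: [0.8, 0.6, -1.6]
width: 0.0176
grasp_force: 35.0
```

>>> play_rows(
  targets=[
    [[3.7,-1.6,0,0],[3.7,-1.6,0,0],[3.7,-1.6,0,0],[2.2,-1.1,0,0],[0,0,0,0]],
  ],
)

```text
t: 8.05
ee_pos: [0.5549, -0.0104, 0.2286]
ee_rot: [0.834, 0.551, -0.0, -0.001]
force: [0.9, -0.5, -2.2]
width: 0.0177
grasp_force: 35.0
```

>>> play_rows(
  targets=[
    [[0,0,0,0],[0,0,0,0]],
  ],
)

```text
t: 8.25
ee_pos: [0.5563, -0.0149, 0.2287]
ee_rot: [0.836, 0.549, 0.0, 0.0]
force: [0.1, 0.5, -1.9]
width: 0.0179
grasp_force: 35.0
```

```bash
python3 go.py -23.5 0.5563 -.0137 .2; python3 -c "
from h import *
a=read_camera('scene');b=read_camera('top')
o=observe();p=o['ee_pos']
for z in (.02,.0):
  q=px('scene',[p[0],p[1],p[2]-.1065]);print(q,px('scene',[.5563,-.0137,.076]))
c=np.vstack([cv2.resize(a[100:210,155:285],(700,590),interpolation=cv2.INTER_CUBIC)])
cv2.imwrite('pics/s2c.png',c)"
```

```text
t 8.25 pos [ 0.5563 -0.0149  0.2287] ydir -23.42 F [ 0.1  0.5 -1.9] w 0.0179 tilt [-0.     0.001 -1.   ]
[[(0.11), (-0.05), (2.87), (0.001)]]
[201.57402555 158.59308848] [203.18609546 173.00463061]
[201.57402555 158.59308848] [203.18609546 173.00463061]
```

View pics/s2c.png

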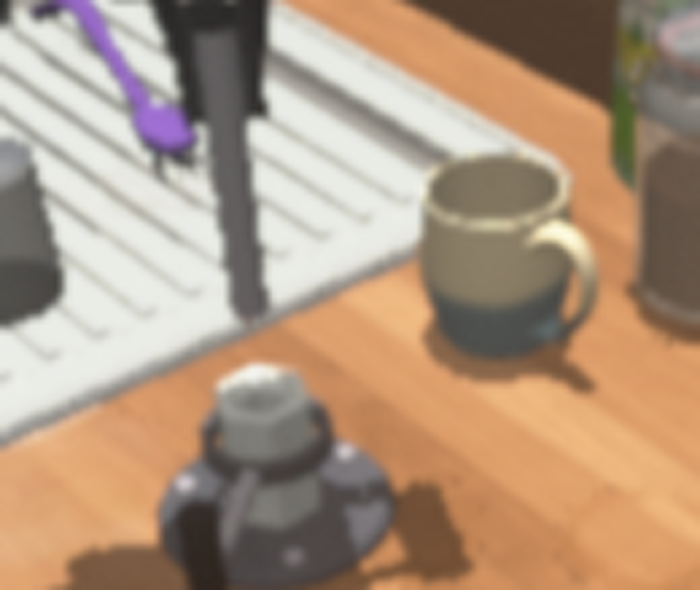

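>>> play_rows(
  targets=[
    [[0.1,0,1,0],[0,0,1.5,0],[0,0,1.5,0],[0,0,0.8,0],[0,0,0.3,0]],
  ],
)

```text
t: 8.85
ee_pos: [0.5557, -0.0133, 0.1761]
ee_rot: [0.836, 0.549, -0.001, -0.001]
force: [-0.5, 0.3, -1.4]
width: 0.0178
grasp_force: 35.0
```

>>> play_rows(
  targets=[
    [[0,0,0.3,0],[0,0,0.3,0],[0,0,0.2,0],[0,0,0,0]],
  ],
)

```text
t: 9.25
ee_pos: [0.5567, -0.0134, 0.1697]
ee_rot: [0.836, 0.549, 0.0, 0.001]
force: [0.3, -1.7, -2.7]
width: 0.0177
grasp_force: 35.0
```

```bash
python3 go.py -23.5 0.5563 -.0137 .14; python3 -c "
from h import *
o=observe();print(o['moment'],o['force'])"
```

```text
t 9.25 pos [ 0.5567 -0.0134  0.1697] ydir -23.36 F [ 0.3 -1.7 -2.7] w 0.0177 tilt [-0.001  0.001 -1.   ]
[[(-0.04), (-0.03), (2.97), (0.002)]]
[-0.55965955  0.11408649  0.00500236] [ 0.30586129 -1.71883024 -2.67980596]
```

>>> play_rows(
  targets=[
    [[-0.05,0,0.3,0],[0,0,0.3,0],[0,0,0.3,0],[0,0,0.2,0],[0,0,0,0]],
  ],
)

```text
t: 9.75
ee_pos: [0.556, -0.0136, 0.1586]
ee_rot: [0.836, 0.549, -0.0, 0.0]
force: [-1.2, -2.1, 2.1]
width: 0.0178
grasp_force: 35.0
```

>>> play_rows(
  targets=[
    [[0,0,0.3,0],[0,0,0.2,0],[0,0,0.2,0],[0,0,0.2,0],[0,0,0,0]],
  ],
)

```text
t: 10.25
ee_pos: [0.556, -0.0136, 0.1497]
ee_rot: [0.836, 0.549, -0.0, 0.0]
force: [-1.2, -2.8, 3.8]
width: 0.0178
grasp_force: 35.0
```

```bash
python3 -c "
from h import *
o=observe();print(o['moment'],o['force'],o['ee_pos'])"
```

```text
[-0.58226722  0.55504579  0.0428705 ] [-1.17960752 -2.75169029  3.7676916 ] [ 0.55599166 -0.0136108   0.149745  ]
```

>>> play_rows(
  targets=[
    [[-0.05,0,0.15,0],[0,0,0.15,0],[0,0,0.15,0],[0,0,0.15,0],[0,0,0,0]],
  ],
)

```text
t: 10.75
ee_pos: [0.5559, -0.0138, 0.1438]
ee_rot: [0.836, 0.549, 0.0, -0.0]
force: [-1.3, -1.5, 4.9]
width: 0.0179
grasp_force: 35.0
```

>>> play_rows(
  targets=[
    [[0,0,0.1,0],[0,0,0.1,0],[0,0,0,0]],
  ],
)

```text
t: 11.05
ee_pos: [0.5559, -0.0138, 0.1418]
ee_rot: [0.836, 0.549, 0.0, -0.0]
force: [-1.8, -0.4, 4.9]
width: 0.0178
grasp_force: 35.0
```

>>> play_rows(
  targets=[
    [[0,0,0.1,0],[0,0,0.1,0],[0,0,0,0]],
  ],
)

```text
t: 11.35
ee_pos: [0.5559, -0.0138, 0.1398]
ee_rot: [0.836, 0.549, 0.0, -0.0]
force: [-1.8, -0.5, 5.5]
width: 0.0176
grasp_force: 35.0
```

>>> play_rows(
  targets=[
    [[0,0,0.1,0],[0,0,0.1,0],[0,0,0,0]],
  ],
)

```text
t: 11.65
ee_pos: [0.556, -0.0138, 0.1386]
ee_rot: [0.836, 0.549, 0.0, 0.0]
force: [-2.5, -1.0, 9.7]
width: 0.0181
grasp_force: 35.0
```

>>> play_rows(
  targets=[
    [[0,0,0.1,0],[0,0,0,0]],
  ],
)

```text
t: 11.85
ee_pos: [0.5561, -0.0138, 0.138]
ee_rot: [0.836, 0.549, 0.0, 0.0]
force: [-3.6, -1.0, 12.5]
width: 0.0175
grasp_force: 35.0
```

>>> play_rows(
  targets=[
    [[0,0,0.1,0],[0,0,0,0]],
  ],
)

```text
t: 12.05
ee_pos: [0.5561, -0.0138, 0.1375]
ee_rot: [0.836, 0.549, 0.0, 0.0]
force: [-4.3, -0.4, 15.3]
width: 0.0179
grasp_force: 35.0
```

>>> play_rows(
  targets=[
    [[0,0,0,0],[0,0,0,0],[0,0,0,0],[0,0,0,0],[0,0,0,0]],
  ],
  claw=7,
)

```text
t: 12.55
ee_pos: [0.556, -0.0138, 0.1351]
ee_rot: [0.836, 0.549, -0.0, -0.0]
force: [0.3, -0.2, -0.1]
width: 0.0501
grasp_force: 0.0
```

>>> play_rows(
  targets=[
    [[0,0,0,0],[0,0,-1,0],[0,0,-3,0],[0,0,-3,0],[0,0,-2,0]],
  ],
)

```text
t: 13.05
ee_pos: [0.5569, -0.0141, 0.2283]
ee_rot: [0.836, 0.549, 0.001, 0.001]
force: [0.0, -0.4, 0.0]
width: 0.0698
grasp_force: 0.0
```

```bash
python3 -c "
from h import *
o=observe();print(o['joint_pos'].round(3),o['force'],o['ee_pos'])
a=read_camera('scene');b=read_camera('top');cv2.imwrite('pics/s3.png',a)
for t in np.arange(.186,.2,.003): print(t,px('scene',[.5563,-.0137,t]))
cv2.imwrite('pics/s3c.png',cv2.resize(a[90:220,150:290],(646,600),interpolation=cv2.INTER_CUBIC))"
```

```text
[-0.226  0.428  1.601  0.     1.11   0.182] [ 0.04423919 -0.38318782  0.04019706] [ 0.55694974 -0.01409091  0.22827814]
0.186 [198.34812996 136.32193671]
0.189 [198.2053435 135.2392932]
0.192 [198.0619327  134.15191575]
0.195 [197.91789345 133.05977325]
0.198 [197.77322161 131.9628343 ]
```

View pics/s3c.png

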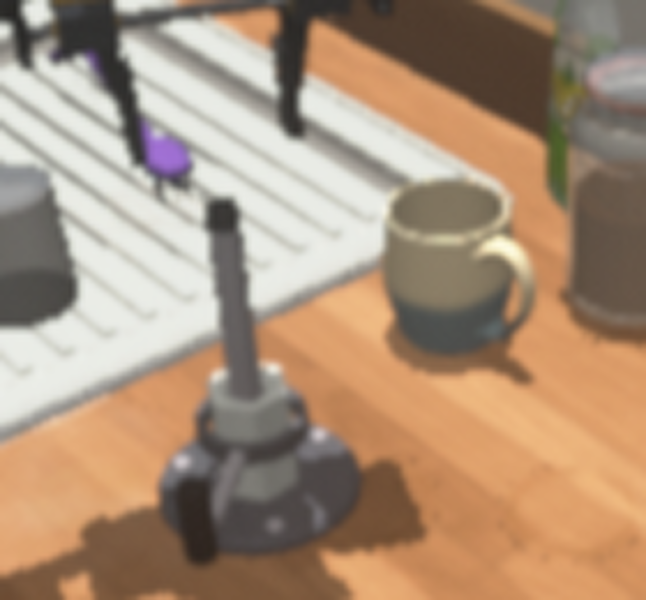

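```bash
python3 go.py -48.4 .4755 -.0854 .225
```

```text
t 13.15 pos [ 0.5584 -0.0144  0.2294] ydir -23.37 F [ 0.3 -0.4 -0.6] w 0.0696 tilt [ 0.002  0.008 -1.   ]
[[(-3.27), (-1.6), (0.15), (0.145)], [(-3.47), (-1.11), (0.15), (0.145)], [(-3.59), (-0.6), (0.15), (0.145)]]
```

>>> play_rows(
  targets=[
    [[-3.2,-1.5,0,0.145],[-3.4,-1.0,0,0.145],[-3.5,-0.5,0,0.145],[0,0,0,0],[0,0,0,0]],
  ],
  claw=5,
)

```text
t: 13.65
ee_pos: [0.4764, -0.0848, 0.2252]
ee_rot: [0.935, 0.356, -0.0, -0.0]
force: [0.6, 0.2, -0.3]
width: 0.0506
grasp_force: 0.0
```

>>> play_rows(
  targets=[
    [[0,0,0,0],[0,0,0,0]],
  ],
)

```text
t: 13.85
ee_pos: [0.4776, -0.0841, 0.2254]
ee_rot: [0.934, 0.357, 0.0, 0.0]
force: [0.3, 0.3, -0.6]
width: 0.05
grasp_force: 0.0
```

```bash
python3 go.py -48.4 .4755 -.0854 .065
```

```text
t 13.85 pos [ 0.4776 -0.0841  0.2254] ydir -48.2 F [ 0.3  0.3 -0.6] w 0.05 tilt [ 0.  0. -1.]
[[(-0.06), (-0.01), (4.01), (0.004)], [(-0.06), (-0.01), (4.01), (-0.0)], [(-0.06), (-0.01), (4.01), (-0.0)], [(-0.06), (-0.01), (4.01), (-0.0)]]
```

>>> play_rows(
  targets=[
    [[-0.2,0,2.5,0],[0,0,4,0],[0,0,4,0],[0,0,3,0],[0,0,2.5,0]],
  ],
)

```text
t: 14.35
ee_pos: [0.4756, -0.0851, 0.0636]
ee_rot: [0.934, 0.357, -0.0, -0.0]
force: [0.0, -0.3, -0.1]
width: 0.0502
grasp_force: 0.0
```

>>> play_rows(
  targets=[
    [[0,0,0,0],[0,0,0,0],[0,0,0,0],[0,0,0,0],[0,0,0,0]],
  ],
  claw=0,
  grip_force=10,
)

```text
t: 14.85
ee_pos: [0.4761, -0.0862, 0.0667]
ee_rot: [0.934, 0.356, 0.001, 0.001]
force: [-1.9, 1.9, 0.8]
width: 0.0177
grasp_force: 1.1
```

```bash
cat > arc.py <<'E'
# arc.py endRadialDeg nrows : rows along arc about socket axis, tool turning with it
import sys; from h import *
c=np.array([.5563,-.0137]);o=observe();M=R.from_quat(o["ee_rot"]).as_matrix();p=np.array(o["ee_pos"][:2])
a=np.degrees(np.arctan2(*(p-c)[::-1]))%360; y=np.degrees(np.arctan2(M[1,1],M[0,1])); r=np.hypot(*(p-c))
print("t",o["t"],"rad ang",a.round(2),"r",r.round(4),"y",y.round(2),"y-a",((y-a)%180).round(2),"F",o["force"].round(1),"w",o["width"],"z",o["ee_pos"][2],"j6",o["joint_pos"][5])
f=o["force"];t=np.radians(a);print("F clockwise",f[0]*np.sin(t)-f[1]*np.cos(t),"radial",f[0]*np.cos(t)+f[1]*np.sin(t))
E
python3 arc.py
```

```text
t 14.85 rad ang 222.1 r 0.1081 y -48.29 y-a 89.61 F [-1.9  1.9  0.8] w 0.01772986649712886 z 0.06669498465707137 j6 0.4322184308781437
F clockwise 2.6801856245436717 radial 0.203954847379346
```

>>> play_rows(
  targets=[
    [[0.05,-1.08,0,0.1],[0.05,-1.08,0,0.1],[0.05,-1.08,0,0.1],[0.05,-1.08,0,0.1],[0.05,-1.08,0,0.1]],
  ],
)

```text
t: 15.35
ee_pos: [0.4519, -0.0394, 0.0667]
ee_rot: [0.994, 0.112, 0.002, 0.001]
force: [1.5, -3.3, 0.9]
width: 0.0176
grasp_force: 10.0
```

```bash
python3 arc.py
```

```text
t 15.35 rad ang 193.85 r 0.1075 y -77.18 y-a 88.97 F [ 1.5 -3.3  0.9] w 0.01757980139371308 z 0.06667371958418533 j6 1.014701047194005
F clockwise -3.551354050004797 radial -0.6341039915162968
```

>>> play_rows(
  targets=[
    [[0.05,-1.08,0,0.1],[0.05,-1.08,0,0.1],[0.05,-1.08,0,0.1],[0.05,-1.08,0,0.1],[0.03,-0.8,0,0.075]],
  ],
)

```text
t: 15.85
ee_pos: [0.4523, 0.0117, 0.0667]
ee_rot: [0.992, -0.125, 0.002, 0.001]
force: [-0.1, -3.9, 2.1]
width: 0.0175
grasp_force: 10.0
```

```bash
python3 arc.py
```

```text
t 15.85 rad ang 166.25 r 0.107 y -104.33 y-a 89.42 F [-0.1 -3.9  2.1] w 0.017475805829927547 z 0.06667621433283065 j6 1.6011695533224763
F clockwise -3.7699670406411525 radial -0.8484460774055299
```

>>> play_rows(
  targets=[
    [[0.01,-0.43,0,0.04],[0.01,-0.43,0,0.04],[0.01,-0.43,0,0.04],[0,0,0,0]],
  ],
  grip_force=20,
)

```text
t: 16.25
ee_pos: [0.4563, 0.0242, 0.0666]
ee_rot: [0.983, -0.183, 0.002, 0.0]
force: [0.4, -0.7, 4.5]
width: 0.0172
grasp_force: 20.0
```

```bash
python3 arc.py
```

```text
t 16.25 rad ang 159.24 r 0.1069 y -111.04 y-a 89.72 F [ 0.4 -0.7  4.5] w 0.017171920329963453 z 0.06663109387824243 j6 1.746041795632002
F clockwise -0.5127120049877758 radial -0.637332958179575
```

>>> play_rows(
  targets=[
    [[0,-0.3,0,0.03],[0,-0.3,0,0.03],[0,0,0,0]],
  ],
)

```text
t: 16.55
ee_pos: [0.4581, 0.0286, 0.0666]
ee_rot: [0.978, -0.211, 0.002, 0.001]
force: [-1.6, -8.1, 6.5]
width: 0.0174
grasp_force: 20.0
```

```bash
python3 arc.py
```

```text
t 16.55 rad ang 156.7 r 0.1069 y -114.32 y-a 88.98 F [-1.6 -8.1  6.5] w 0.0174290924332303 z 0.06658991434455046 j6 1.8182500250864178
F clockwise -8.084160584047405 radial -1.690143585573597
```

>>> play_rows(
  targets=[
    [[0,-0.2,0,0.02],[0,-0.2,0,0.02],[0,0,0,0]],
  ],
)

```text
t: 16.85
ee_pos: [0.4583, 0.0289, 0.0665]
ee_rot: [0.974, -0.228, 0.0, 0.004]
force: [-5.6, -25.3, 7.5]
width: 0.0174
grasp_force: 20.0
```

```bash
python3 arc.py
```

```text
t 16.85 rad ang 156.52 r 0.1068 y -116.32 y-a 87.16 F [ -5.6 -25.3   7.5] w 0.017364923041367848 z 0.06650880739526868 j6 1.8662908131121605
F clockwise -25.462090553547526 radial -5.004618555974752
```

>>> play_rows(
  targets=[
    [[0,0.2,0,0],[0,0,0,0]],
  ],
)

```text
t: 17.05
ee_pos: [0.4583, 0.0286, 0.0665]
ee_rot: [0.973, -0.229, 0.001, 0.002]
force: [-2.8, -15.0, 5.9]
width: 0.0172
grasp_force: 20.0
```

>>> play_rows(
  targets=[
    [[0,0,0,0],[0,0,0,0],[0,0,0,0],[0,0,0,0],[0,0,0,0]],
  ],
  claw=5,
)

```text
t: 17.55
ee_pos: [0.4576, 0.0323, 0.0654]
ee_rot: [0.973, -0.231, -0.0, -0.0]
force: [0.1, -0.7, 0.2]
width: 0.0471
grasp_force: 0.0
```

>>> play_rows(
  targets=[
    [[0,0,-1.5,0],[0,0,-4,0],[0,0,-4,0],[0,0,-4,0],[0,0,-2,0]],
  ],
)

```text
t: 18.05
ee_pos: [0.4591, 0.0321, 0.2236]
ee_rot: [0.973, -0.231, 0.003, -0.0]
force: [1.3, 0.5, -0.8]
width: 0.0502
grasp_force: 0.0
```

>>> play_rows(
  targets=[
    [[-4,0,0,0],[-4,0,0,0],[0,0,0,0],[0,0,0,0]],
  ],
)

```text
t: 18.45
ee_pos: [0.3857, 0.0685, 0.2206]
ee_rot: [0.973, -0.231, 0.0, -0.0]
force: [0.8, 0.4, -0.1]
width: 0.0502
grasp_force: 0.0
```

```bash
python3 arc.py; python3 -c "
from h import *
a=read_camera('scene');b=read_camera('top')
c=np.hstack([cv2.resize(x,(400,600),interpolation=cv2.INTER_CUBIC) for x in (a[100:220,150:230],b[180:270,160:220])])
cv2.imwrite('pics/s4c.png',c)
import math
for r in(.108,): print(px('top',[.5563+r*math.cos(math.radians(156.5)),-.0137+r*math.sin(math.radians(156.5)),.094]),px('scene',[.5563,-.0137,.191]))"
```

```text
t 18.45 rad ang 154.27 r 0.1893 y -116.68 y-a 89.04 F [ 0.8  0.4 -0.1] w 0.05019336637864846 z 0.2206464861709464 j6 1.9250292890470713
F clockwise 0.6514975763558114 radial -0.5451943157734637
[166.13395334 257.65074611] [198.10980593 134.51490281]
```

View pics/s4c.png

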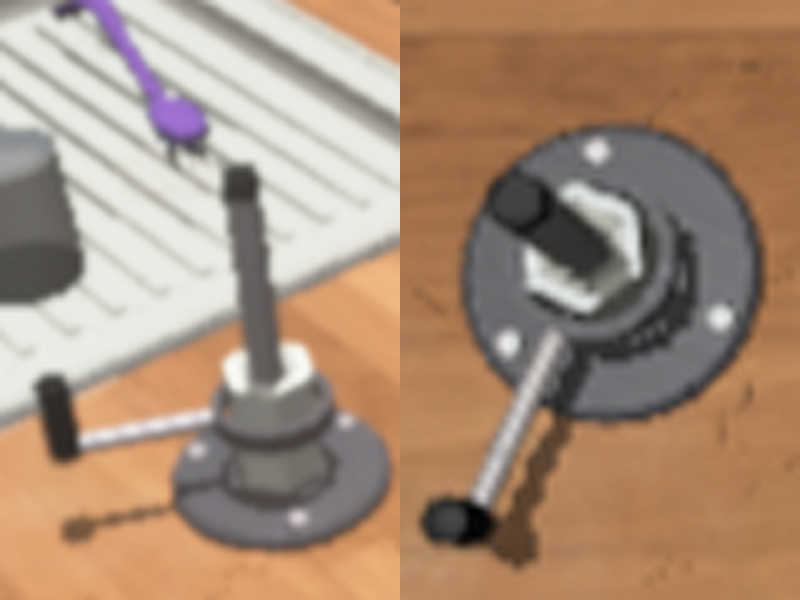

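The rod stands upright in the socket, with its top at about (240,172) in the left crop. The lever is shut, with its knob at about (448,520) in the right crop, which matches the predicted shut position. The gripper is clear of everything.

```bash
python3 -c "
from plant import close_job
print(close_job())"
```

```text
the job is handed in; nothing more can be done
None
```

I pushed the hex rod down until I felt the cushioned stop (about 10 N on it), swung the lever shut to its end stop, left the round rod in the block, and handed the job in at about 18.5 s; no verdict was returned.

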